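Fetch the sharpening stone from behind the finishing things

TASK

Clear the oil bottle, the wax tin and the turned mallet out of the wooden rack and stand all three on the aluminium tray, then take the sharpening stone from behind them and lay it flat in its holder, centred between the two brass cleats and in line with them. With the stone in place, stand the bottle, the tin and the mallet back in the rack, each on the very spot where it stood at the start. Keep those three upright, set everything down without dropping it, and leave the cork block where it is.

Things in the scene. Friction and masses are not known exactly. Their poses are not given: they have to be found in the camera images.
- rack: Fixed dark wooden rack, 250 mm deep (its x) by 310 mm wide (its y). Origin at the centre of its underside, x pointing away from the robot, z up. Floor 8 mm thick; walls 8 mm thick: front (-x) 20 mm high, sides 35 mm, back (+x) 45 mm above the bench. Bottle, tin and mallet stand in a row along y at about x = -60 mm, about 95 mm apart, in any order; the stone and the cork block lie behind them at about x = +45 mm, one to the left and one to the right.
- tray: The side area: fixed shallow aluminium tray, 330 mm (its x) by 170 mm (its y), empty, to the left or the right of the rack. Origin at the centre of its underside, z up. Floor 6 mm thick, rim 5 mm thick and 14 mm high above the bench. Room for the three things in a row along its x, about 95 mm apart.
- holder_seat (a point): Stone holder on the side opposite to the tray: fixed dark wooden base 70 mm (its x) by 150 mm (its y), 20 mm high, with a raised brass cleat 10 mm high at each end of its y; 116 mm free between the cleats, the long sides open. This point is the centre of its flat top, where the middle of the stone's underside belongs; y runs along its length, z up.
- stone_center (a point): Grey two-layer sharpening stone, loose, 48 mm (x) by 100 mm (y) by 28 mm high, about 0.3 kg, lying flat in the back of the rack with its length roughly along the rack's y. Point at its centre, 14 mm above its underside; y along its length, z up. While the tall things stand in front of it there is no room for a gripper.
- bottle_cap (a point): Amber oil bottle with paper label, loose, upright, 135 mm high, body 56 mm in diameter up to 75 mm, tapering shoulder to 98 mm, black screw cap 30 mm in diameter from 102 mm to its top. About 0.25 kg. Point on its axis at half the cap's height, 118 mm above its underside; z up along its axis. Grip the cap from above.
- tin_grip (a point): Plain steel wax tin, a loose round upright can 100 mm high, 60 mm in diameter below 82 mm and 63 mm (the lid) above that, about 0.3 kg. Point on its axis 75 mm above its underside; z up along its axis.
- mallet_grip (a point): Carver's turned wooden mallet, loose, standing on its head with the handle up, 170 mm high, about 0.4 kg: head 68 mm in diameter at the foot narrowing to 54 mm at 90 mm, handle 27 mm in diameter from 97 to 155 mm, then an end knob 32 mm in diameter. Point on its axis in the handle 140 mm above its underside; z up along its axis. Grip the handle from above.
- cork_center (a point): Loose cork sanding block, 40 mm (x) by 60 mm (y) by 26 mm high, in the back of the rack beside the stone; a bystander that stays where it is. Point at its centre, 13 mm above its underside; z up.

How it is judged:
On the way, in this order (a step that is already met when the one before it is completed fails the run):
1. bottle, tin and mallet all stand upright and released on the tray (x of bottle_cap in the frame of tray between -0.15 and 0.15 m and y of bottle_cap in the frame of tray between -0.07 and 0.07 m and height (world z) of bottle_cap below 0.128 m and angle between each of bottle_cap, tin_grip, mallet_grip's own z axis and vertical below 0.1 rad and linear speed of each of bottle, tin, mallet below 0.05 m/s and x of tin_grip in the frame of tray between -0.15 and 0.15 m and y of tin_grip in the frame of tray between -0.07 and 0.07 m and height (world z) of tin_grip below 0.085 m and x of mallet_grip in the frame of tray between -0.15 and 0.15 m and y of mallet_grip in the frame of tray between -0.07 and 0.07 m and height (world z) of mallet_grip below 0.15 m and contact force between the fingers and bottle below 0.3 N and contact force between the fingers and tin below 0.3 N and contact force between the fingers and mallet below 0.3 N), for 0.2 s.
2. the stone lies released in its holder while the three still stand on the tray (all of step 1 and horizontal distance between stone_center and holder_seat below 0.012 m and z of stone_center in the frame of holder_seat below 0.018 m and angle between stone_center's own z axis and vertical below 0.08 rad and angle between the y axis of stone_center and the y axis of holder_seat, either way round below 0.15 rad and linear speed of stone below 0.03 m/s and contact force between the fingers and stone below 0.3 N), for 0.2 s.
At the end, for the whole second after the job is handed in: The stone lies flat in its holder, within 12 mm of the middle and 0.15 rad of its length; bottle, tin and mallet stand upright, each within 15 mm of where it stood at the start; the cork block has moved less than 15 mm; everything is released and at rest (horizontal distance between stone_center and holder_seat below 0.012 m and z of stone_center in the frame of holder_seat below 0.018 m and angle between stone_center's own z axis and vertical below 0.08 rad and angle between the y axis of stone_center and the y axis of holder_seat, either way round below 0.15 rad and linear speed of each of stone, bottle, tin, mallet below 0.03 m/s and contact force between the fingers and stone below 0.3 N and distance of each of bottle_cap, tin_grip, mallet_grip, cork_center from where it was at the start of the episode below 0.015 m and angle between each of bottle_cap, tin_grip, mallet_grip's own z axis and vertical below 0.1 rad and contact force between the fingers and bottle below 0.3 N and contact force between the fingers and tin below 0.3 N and contact force between the fingers and mallet below 0.3 N); the robot touches nothing.
It fails at once if the bottle, the tin or the mallet is tipped by more than 0.5 rad (angle between any of bottle_cap, tin_grip, mallet_grip's own z axis and vertical above 0.5 rad).
It fails at once if the bottle, the tin, the mallet or the stone is dropped (moves faster than 0.5 m/s out of the fingers) ((linear speed of bottle above 0.5 m/s and contact force between the fingers and bottle below 0.05 N) or (linear speed of tin above 0.5 m/s and contact force between the fingers and tin below 0.05 N) or (linear speed of mallet above 0.5 m/s and contact force between the fingers and mallet below 0.05 N) or (linear speed of stone above 0.5 m/s and contact force between the fingers and stone below 0.05 N)).
It fails at once if the cork block is moved by more than 15 mm (distance of cork_center from where it was at the start of the episode above 0.015 m).
It also fails if it takes over 144 s, if anything falls off the work surface, if the arm or the gripper's body presses on something with over 40 N, if the wrist force passes 120 N, or if a joint passes its speed limit or range.

ROBOT

A 6-joint arm with a two-finger parallel gripper is mounted at the origin on the work surface. World frame = base frame: x ahead of the robot, y to its left, z up, the work surface at z = 0. Lengths are in m, angles in rad, forces in N, time in s.
With the tool pointing down it reaches from about 0.3 to 0.75 m from the base axis. Payload 8.5 kg.
Tool frame: the origin (TCP) lies at the very end of the fingers, on their centre line; the grasp point (between the pads) lies 19 mm behind it (grasp_offset is the distance from the TCP to the grasp point, in m); z points along the fingers, x is the direction in which the jaws open and shut, and the axes are right-handed (so a half turn about z gives the same grasp; the last joint's range is limited). The gripper opens to 88 mm and grips with 3 to 60 N. Pads are 18 mm wide; open, the fingers measure 123 mm over their backs; the gripper's body (75 mm by 187 mm) begins 45 mm behind the grasp point.
Start: joints at [1.078, 0.381, 1.297, -0, 1.464, -0.215], TCP at [0.151, 0.529, 0.239] pointing down, gripper open.
Joint ranges: [-3.11, 3.11], [-0.89, 2.33], [0.22, 2.48], [-1.42, 4.56], [0.17, 2.85], [-2.88, 2.88]. Speed limits (rad/s): [2.39, 2.39, 3.14, 3.14, 3.14, 3.14].

INTERFACE

Orientations are given as a rotation vector (axis times angle).
In Python, from plant import * gives the robot as it stands. Calls block until the motion is done:
- move_to(position, orientation): joint-space move of the TCP to a pose.
- servo_line(position, feed=0.15, attitude=None): straight line of the TCP; attitude=None keeps the orientation; feed is the mean speed in m/s.
- move_joints(angles): joint-space move.
- command_gripper(opening, grip_force=None): opening from 0.0 (shut) to 1.0 (fully open); grip_force is the grip in N (None keeps the last); returns when the fingers have stopped.
- hold(seconds).
- inverse_kinematics(position, orientation): joint angles nearest the present ones, or None.
- get_state(): the state.
- snapshot(name): name is "scene" or "top"; returns the picture (420x560x3 uint8, red, green, blue); there is no depth.
- calibration(name): a dict with "camera_matrix" (3x3 intrinsics, pixels), "dist" ([k1, k2, p1, p2, k3] as OpenCV has them; the pictures are not rectified), "world_to_cam" (4x4, takes a point from world to camera coordinates). Camera axes: x right, y up, looking along -z (the intrinsics and any distortion apply to the point x, -y, -z); pixel columns grow to the right and rows downward; lengths in m; the calibration is good to about 2 mm. A picture is of the moment at which its call begins. calibration takes no time and is no camera call.
A pose or a line that the arm cannot do raises MotionError and nothing moves.
- sign_off(): hands the job in, once; it reports no verdict.
The state is a dict: "time_s": time; "q": joint angles; "dq": joint speeds; "effort": joint torques, N m; "tcp_pos": TCP position; "tcp_rot": TCP orientation; "force": force on the tool from outside, world axes, zero at the start; "wrist_torque": the same for the moment, N m; "finger_gap": opening from 0.0 (shut) to 1.0 (fully open).
Only numpy, scipy, OpenCV 4.12 (cv2) and the standard library are available. Lean on these libraries where they do the work, as an engineer would, in place of code of your own. Each camera call takes 0.05 s, during which the arm holds its last target. There are 200 camera calls.

## Working session

There is one attempt and no reset: what is moved stays moved. The work goes in short steps, each a Python script; the robot and the scene stay as the last script left them, time stands still between calls to the robot, and variables do not carry over. Pictures are saved under pics/ and viewed, about 12 in all and at most 16, crops included, and the job is handed in when it is done.

```bash
ls; mkdir -p pics; python3 - <<'E'
from plant import *
import cv2
for n in ["scene","top"]:
    im=snapshot(n); cv2.imwrite(f"pics/{n}0.png",im[:,:,::-1]); c=calibration(n); print(n,c)
print(get_state())
E
```

```text
pics
scene {'camera_matrix': array([[451.43985432,   0.        , 278.78871088],
       [  0.        , 451.43985432, 213.89569416],
       [  0.        ,   0.        ,   1.        ]]), 'dist': array([-0.11000553,  0.        ,  0.        ,  0.        ,  0.        ]), 'world_to_cam': array([[-0.77679934,  0.6297362 ,  0.00388628,  0.43987194],
       [-0.41112705, -0.51179341,  0.75434876,  0.13588321],
       [ 0.47702969,  0.58437987,  0.65646237, -1.42053247],
       [ 0.        ,  0.        ,  0.        ,  1.        ]])}
top {'camera_matrix': array([[504.2115284 ,   0.        , 280.72561023],
       [  0.        , 504.2115284 , 207.87531975],
       [  0.        ,   0.        ,   1.        ]]), 'dist': array([-0.16734732,  0.        ,  0.        ,  0.        ,  0.        ]), 'world_to_cam': array([[ 0.01229596, -0.99975773,  0.0182561 , -0.02124724],
       [ 0.99739223,  0.01356128,  0.07088608, -0.56999665],
       [-0.07111649,  0.01733688,  0.99731734, -1.24847924],
       [ 0.        ,  0.        ,  0.        ,  1.        ]])}
{'time_s': 0.1, 'q': array([ 1.07768661e+00,  3.81134709e-01,  1.29810307e+00,  2.54802715e-06,
        1.46357720e+00, -2.15314568e-01]), 'dq': array([-8.54502187e-04, -1.12852073e-03, -9.02806166e-05,  4.02142201e-04,
       -5.76173886e-05, -1.60625109e-03]), 'effort': array([ 4.02333098e-03, -4.38648033e+01, -2.24910057e+01,  7.14531122e-02,
        3.42456624e-02, -7.26762164e-05]), 'tcp_pos': array([0.15073082, 0.52871014, 0.23822386]), 'tcp_rot': array([ 2.50720287e+00,  1.89217862e+00, -1.74568012e-03]), 'force': array([-0.33578787,  0.31018484,  0.80034021]), 'wrist_torque': array([ 0.01193426,  0.05304634, -0.01466075]), 'finger_gap': 1.0009505172757085}
```

View pics/top0.png

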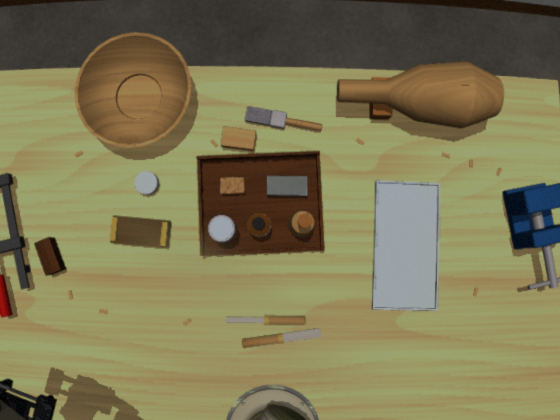

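View pics/scene0.png

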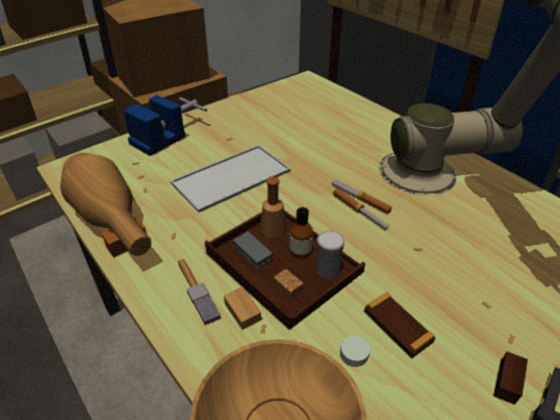

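The top view has +x up and +y left. The tray is on the right at about (406,245) and the holder on the left at (140,231). The front row is tin (222,228), bottle (259,225), mallet (303,222), with the cork at (232,185) and the stone at (287,186). I'll zoom in for edges.

```bash
cat > cam.py <<'E'
import numpy as np, cv2
from plant import calibration
F=np.diag([1,-1,-1])
def ray(n,px):
    c=calibration(n); M=c["world_to_cam"]
    u=cv2.undistortPoints(np.array([[px]],float),c["camera_matrix"],c["dist"])[0,0]
    R=M[:3,:3]; return -R.T@M[:3,3], R.T@np.array([u[0],-u[1],-1])
def on_z(n,px,z):
    o,d=ray(n,px); return o+d*(z-o[2])/d[2]
def proj(n,p):
    c=calibration(n); M=c["world_to_cam"]; q=F@(M[:3,:3]@np.array(p)+M[:3,3])
    return cv2.projectPoints(q[None],np.zeros(3),np.zeros(3),c["camera_matrix"],c["dist"])[0][0,0]
def tri(pa,pb):
    A=[];b=[]
    for n,p in(("top",pa),("scene",pb)):
        o,d=ray(n,p); d=d/np.linalg.norm(d); P=np.eye(3)-np.outer(d,d); A.append(P);b.append(P@o)
    return np.linalg.lstsq(np.vstack(A),np.hstack(b),rcond=None)[0]
E
python3 - <<'E'
import cv2
t=cv2.imread("pics/top0.png"); s=cv2.imread("pics/scene0.png")
g=lambda im:cv2.convertScaleAbs(im,alpha=1.6,beta=10)
cv2.imwrite("pics/c1.png",g(cv2.resize(t[140:265,190:335],None,fx=5,fy=4.8,interpolation=cv2.INTER_CUBIC)))
cv2.imwrite("pics/c2.png",g(cv2.resize(s[170:330,200:370],None,fx=4,fy=3.75,interpolation=cv2.INTER_CUBIC)))
a=cv2.resize(t[200:260,100:180],None,fx=5,fy=5,interpolation=cv2.INTER_CUBIC)
b=cv2.resize(t[170:320,360:450],None,fx=4,fy=4,interpolation=cv2.INTER_CUBIC)
import numpy as np
c=np.zeros((600,770,3),np.uint8); c[:300,:400]=a; c[:,405:765]=b; cv2.imwrite("pics/c3.png",c)
E
```

```text
(no output)
```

View pics/c1.png

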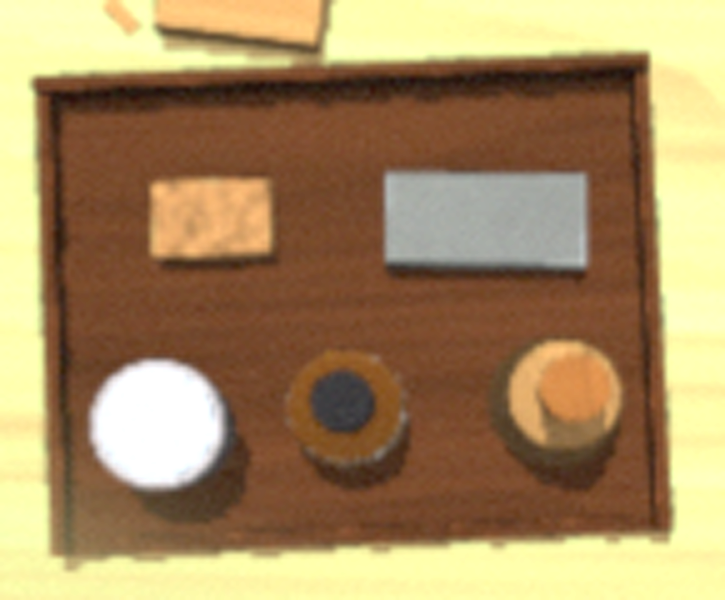

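View pics/c2.png

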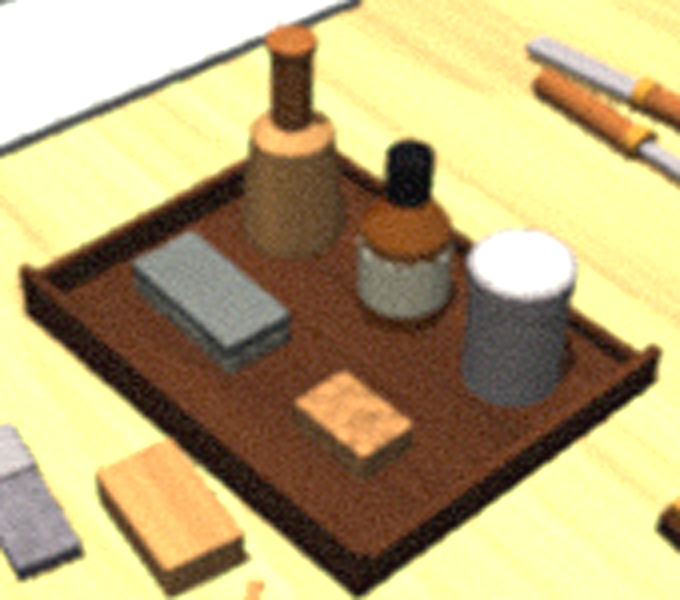

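View pics/c3.png

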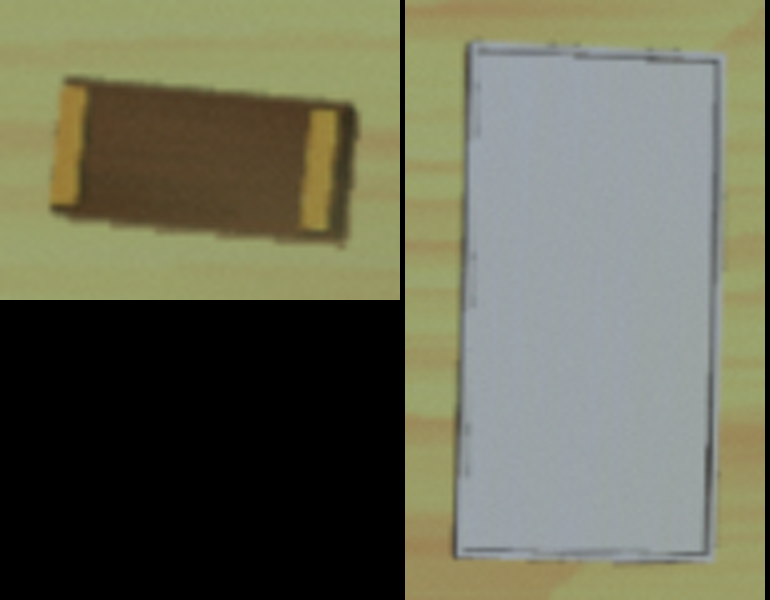

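```bash
cat > meas.py <<'E'
import numpy as np, cv2, sys
from cam import *
t=cv2.imread("pics/top0.png"); h=cv2.cvtColor(t,cv2.COLOR_BGR2HSV); H,S,V=[h[:,:,i].astype(int) for i in range(3)]
def blob(m,box):
    x0,y0,x1,y1=box; k=np.zeros(m.shape,np.uint8); k[y0:y1,x0:x1]=m[y0:y1,x0:x1]
    cs,_=cv2.findContours(k,cv2.RETR_EXTERNAL,cv2.CHAIN_APPROX_NONE); c=max(cs,key=cv2.contourArea)
    f=np.zeros_like(k); cv2.drawContours(f,[c],-1,1,-1); ys,xs=np.nonzero(f)
    return c,(xs.mean(),ys.mean()),len(xs)
def rect(c,z,n="top"):
    P=np.array([on_z(n,p[0],z)[:2] for p in c.astype(float)],np.float32)
    return cv2.minAreaRect(P)
if __name__=="__main__":
    print("cam",ray("top",(280,200))[0].round(3))
    for n,m,box,z,sc in [("tin",(S<60)&(V>110),(203,205,242,250),.108,(330.1,240.3)),
                  ("cap",(V<60)&(S<110),(250,213,268,233),.143,(302.1,209.7)),
                  ("knob",(S>150)&(V>100),(294,208,318,232),.178,(272.4,180.3))]:
        c,p,a=blob(m,box); w=on_z("top",p,z); o=on_z("scene",sc,z)
        r=np.array([np.linalg.norm(on_z("top",q[0],z)[:2]-w[:2]) for q in c.astype(float)])
        print(n,np.round(p,1),a,"top",w.round(4),"r",r.mean().round(4),"scene",o.round(4),"tri",tri(p,sc).round(4))
    for n,m,box,z in [("stone",(S<90)&(V>60),(260,170,315,200),.036),("cork",(S>110)&(V>90),(215,172,250,198),.034),
                      ("tray",(S<60)&(V>90),(365,170,450,320),.014),("cleatL",(S>150)&(V>110),(100,205,125,250),.030),("cleatR",(S>150)&(V>110),(155,205,175,250),.030)]:
        c,p,a=blob(m,box); r=rect(c,z); print(n,np.round(p,1),a,np.round(r[0],4),np.round(r[1],4),round(r[2],1),"centroid",on_z("top",p,z).round(4))
E
python3 meas.py
```

```text
cam [0.48  0.008 1.286]
tin [220.7 227.8] 544 top [0.5154 0.1273 0.108 ] r 0.0297 scene [0.5183 0.1261 0.108 ] tri [0.5164 0.1264 0.107 ]
cap [258.  223.3] 118 top [0.5258 0.0393 0.143 ] r 0.0129 scene [0.5253 0.0351 0.143 ] tri [0.5266 0.0384 0.1458]
knob [304.7 220.3] 161 top [ 0.5322 -0.0643  0.178 ] r 0.0148 scene [ 0.5372 -0.0613  0.178 ] tri [ 0.5331 -0.0652  0.1737]
stone [287. 185.] 797 [ 0.6267 -0.0286] [0.1012 0.0485] 89.0 centroid [ 0.6265 -0.0285  0.036 ]
cork [231.5 184.7] 387 [0.625  0.1101] [0.0404 0.0576] 1.1 centroid [0.6255 0.1101 0.034 ]
tray [406.2 245.5] 8467 [ 0.4797 -0.3374] [0.1726 0.3315] 88.4 centroid [ 0.4787 -0.3361  0.014 ]
cleatL [113.6 228.9] 105 [0.5116 0.4073] [0.0124 0.059 ] 85.1 centroid [0.5105 0.4076 0.03  ]
cleatR [163.6 228.8] 67 [0.5113 0.2791] [0.0376 0.0127] 1.5 centroid [0.513 0.279 0.03 ]
```

```bash
python3 - <<'E'
from meas import *
print([tuple(h[y,x]) for x,y in [(163,225),(163,235),(163,240),(113,220),(140,230),(168,234)]])
for vt in (85,95,105):
  for n,box in (("L",(105,205,125,250)),("R",(155,205,173,255))):
    c,p,a=blob((S>110)&(V>vt)&(H>15)&(H<27) if 0 else (S>110)&(V>vt),box); print(vt,n,a,np.round(p,1),on_z("top",p,.03).round(4),np.round(rect(c,.03),3) if 0 else [np.round(v,4) for v in rect(c,.03)])
print("hand",on_z("top",(113.2,228.6),.03),on_z("top",(163.4,233.6),.03))
E
```

```text
[(np.uint8(22), np.uint8(159), np.uint8(152)), (np.uint8(23), np.uint8(151), np.uint8(152)), (np.uint8(24), np.uint8(148), np.uint8(152)), (np.uint8(21), np.uint8(165), np.uint8(153)), (np.uint8(17), np.uint8(129), np.uint8(89)), (np.uint8(23), np.uint8(109), np.uint8(63))]
85 L 148 [113.5 228.2] [0.5125 0.4078 0.03  ] [array([0.5118, 0.4079]), array([0.0155, 0.065 ]), np.float64(84.4062)]
85 R 253 [161.4 235.5] [0.4963 0.2839 0.03  ] [array([0.5   , 0.2852]), array([0.0651, 0.0305]), np.float64(1.0615)]
95 L 139 [113.3 228.6] [0.5113 0.4082 0.03  ] [array([0.5112, 0.4082]), array([0.0147, 0.0635]), np.float64(85.231)]
95 R 154 [163.3 233.6] [0.5009 0.2793 0.03  ] [array([0.5012, 0.2791]), array([0.0163, 0.0593]), np.float64(84.9772)]
105 L 132 [113.2 228.7] [0.511  0.4085 0.03  ] [array([0.5115, 0.4084]), array([0.0144, 0.0593]), np.float64(85.231)]
105 R 141 [163.2 233.9] [0.5003 0.2796 0.03  ] [array([0.5013, 0.2801]), array([0.0576, 0.0152]), np.float64(1.3712)]
hand [0.51135243 0.40853592 0.03      ] [0.50102713 0.27908466 0.03      ]
```

```bash
cat > rob.py <<'E'
import numpy as np
from plant import *
from scipy.spatial.transform import Rotation as Ro
def att(a): return Ro.from_matrix([[np.cos(a),np.sin(a),0],[np.sin(a),-np.cos(a),0],[0,0,-1]]).as_rotvec()
def rep(s):
    g=get_state(); print(s,round(g["time_s"],1),g["tcp_pos"].round(4),"gap mm",round(g["finger_gap"]*88,1),"F",g["force"].round(1))
#name: rack xy, grasp height above underside, preopening, force, tray slot
T=np.array([.4797,-.3374]); e=np.array([.9996,-.028])
OBJ={"mallet":((.533,-.0645),.140,.65,30,T+.095*e),"bottle":((.526,.0387),.118,.65,25,T),"tin":((.516,.127),.070,1.0,30,T-.095*e)}
def go(xy,z,a): move_to([*xy,z],att(a))
def transfer(n,back=False,lift=.12):
    xy,gh,op,f,slot=OBJ[n]; R=(xy,.008,0.); Y=(slot,.006,-np.pi/2)
    A,B=(Y,R) if back else (R,Y)
    za,zb=A[1]+gh-.019,B[1]+gh-.019
    command_gripper(op)
    go(A[0],za+lift,A[2]); servo_line([*A[0],za],.12); rep(n+" at")
    command_gripper(0.,f); rep("gripped")
    servo_line([*A[0],za+lift],.15); rep("lifted")
    go(B[0],zb+lift,B[2]); servo_line([*B[0],zb+.02],.15); servo_line([*B[0],zb+.001],.03); rep("down")
    command_gripper(op); rep("released"); servo_line([*B[0],zb+lift],.15)
E
python3 - <<'E'
from rob import *
for n,(xy,gh,op,f,s) in OBJ.items():
    for p,a in((xy,0),(s,-np.pi/2)): print(n,inverse_kinematics([*p,gh-.011],att(a)),inverse_kinematics([*p,gh+.11],att(a)))
for p,a,z in(((.6267,-.0286),-.017,.013),((.5062,.3437),-.08,.025)): print(inverse_kinematics([*p,z],att(a)))
p=get_state()["tcp_pos"]; servo_line([.3,.4,.3]) # clear height on the way in
transfer("mallet")
import cv2
cv2.imwrite("pics/s1.png",snapshot("scene")[:,:,::-1])
E
```

```text
mallet [-3.41067031e-01  4.64581648e-01  1.50522936e+00 -4.44089210e-16
  1.17178165e+00 -3.41067031e-01] [-3.41067031e-01  3.49580816e-01  1.31276753e+00 -4.44089210e-16
  1.47924431e+00 -3.41067031e-01]
mallet [-7.11223684e-01  6.71964411e-01  1.10106167e+00 -4.44089210e-16
  1.36856657e+00  8.59572643e-01] [-7.11223684e-01  5.91856958e-01  9.02103424e-01 -4.44089210e-16
  1.64763227e+00  8.59572643e-01]
bottle [-1.51225310e-01  4.78356930e-01  1.55918940e+00 -4.44089210e-16
  1.10404633e+00 -1.51225310e-01] [-1.51225310e-01  3.49334605e-01  1.37877265e+00 -4.44089210e-16
  1.41348540e+00 -1.51225310e-01]
bottle [-8.14690246e-01  5.65198457e-01  1.38847380e+00 -4.44089210e-16
  1.18792039e+00  7.56106081e-01] [-8.14690246e-01  4.52518000e-01  1.21108424e+00 -4.44089210e-16
  1.47799042e+00  7.56106081e-01]
tin [ 1.83703574e-02  5.51434675e-01  1.59983116e+00 -4.44089210e-16
  9.90326817e-01  1.83703574e-02] [ 1.83703574e-02  3.99446231e-01  1.44782066e+00 -4.44089210e-16
  1.29432577e+00  1.83703574e-02]
tin [-9.48510062e-01  5.23794941e-01  1.66020174e+00 -4.44089210e-16
  9.57595976e-01  6.22286265e-01] [-9.48510062e-01  3.64408478e-01  1.50569565e+00 -4.44089210e-16
  1.27148853e+00  6.22286265e-01]
[-0.23401201  0.74103901  1.34813986  0.          1.05241378 -0.21701201]
[ 4.03240337e-01  7.04444145e-01  1.38868488e+00 -4.44089210e-16
  1.04846363e+00  4.83240337e-01]
mallet at 5.3 [ 0.5334 -0.0646  0.1297] gap mm 57.3 F [-1.  -0.2  0.2]
gripped 5.8 [ 0.5332 -0.0646  0.1292] gap mm 29.9 F [0.6 0.  1.8]
lifted 6.8 [ 0.5325 -0.0644  0.2479] gap mm 29.9 F [ 0.4 -0.4 -3. ]
down 9.5 [ 0.5747 -0.3401  0.128 ] gap mm 30.1 F [ 0.4  0.  -3. ]
released 10.1 [ 0.5747 -0.3401  0.1281] gap mm 57.2 F [-0.9 -0.1 -0.6]
```

View pics/s1.png

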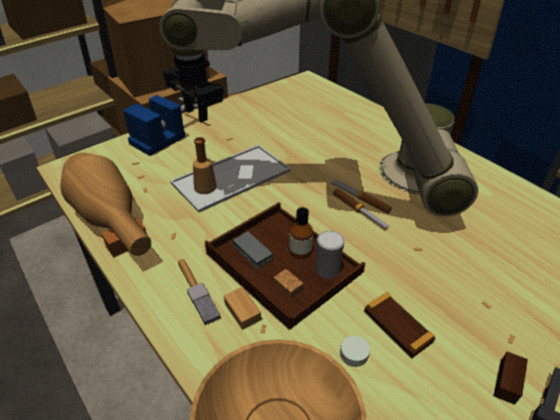

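The mallet stands upright on the tray at about (205,165). Next come the bottle and the tin.

```bash
python3 - <<'E'
from rob import *
transfer("bottle"); transfer("tin")
servo_line([.45,-.15,.28],.3)
import cv2
move_to([.3,-.1,.35],att(0))
a=snapshot("top")[:,:,::-1];b=snapshot("scene")[:,:,::-1]
cv2.imwrite("pics/top2.png",a)
cv2.imwrite("pics/s2.png",cv2.resize(np.hstack([a[100:340,190:460],b[100:340,130:400]]),None,fx=1.45,fy=1.45))
E
```

```text
bottle at 13.8 [0.5264 0.0386 0.1076] gap mm 56.9 F [0.2 0.2 0.2]
gripped 14.4 [0.5263 0.0387 0.1072] gap mm 29.1 F [ 0.6 -0.6  0.6]
lifted 15.3 [0.5255 0.0388 0.226 ] gap mm 29.1 F [-0.2 -0.1 -3.1]
down 18.3 [ 0.4797 -0.3375  0.106 ] gap mm 29.3 F [-0.2 -0.2 -2.9]
released 18.9 [ 0.4797 -0.3374  0.1061] gap mm 57.2 F [0.4 0.1 0.4]
tin at 23.3 [0.5164 0.127  0.0596] gap mm 87.9 F [-0.3 -0.3 -0.2]
gripped 23.9 [0.5162 0.127  0.0592] gap mm 61.6 F [-0.1  0.7  1.4]
lifted 24.8 [0.5155 0.127  0.178 ] gap mm 61.5 F [ 0.   0.1 -2.5]
down 28.1 [ 0.3848 -0.3348  0.0581] gap mm 61.7 F [-0.  -0.1 -2.6]
released 28.7 [ 0.3848 -0.3348  0.0581] gap mm 88.0 F [-0.2 -0.6 -0.1]
```

View pics/s2.png

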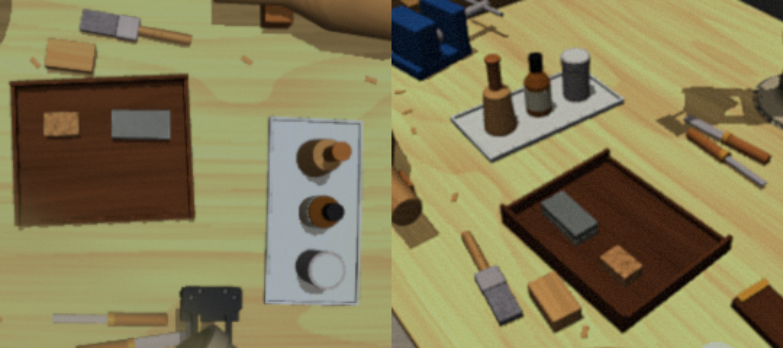

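All three stand upright on the tray, and the stone is now free. I'll take the stone next and check it in the holder.

```bash
python3 - <<'E'
from rob import *
import cv2
S=(.6267,-.0286); Hh=(.5062,.3437); a,b=-.017,-.08
command_gripper(.76)
go(S,.12,a); servo_line([*S,.013],.1); rep("stone at")
command_gripper(0.,35); rep("gripped"); servo_line([*S,.13],.15); rep("lifted")
go(Hh,.13,b); servo_line([*Hh,.045],.15); servo_line([*Hh,.0258],.03); rep("down")
command_gripper(.76); rep("released"); servo_line([*Hh,.15],.15)
move_to([.35,.1,.3],att(0))
im=snapshot("top")[:,:,::-1]; sc=snapshot("scene")[:,:,::-1]
cv2.imwrite("pics/top0b.png",im)
cv2.imwrite("pics/c4.png",np.hstack([cv2.resize(im[195:265,95:185],(450,350),interpolation=2),cv2.resize(sc[270:370,350:450],(350,350),interpolation=2)]))
import meas
h=cv2.cvtColor(im,cv2.COLOR_BGR2HSV).astype(int); s,v=h[:,:,1],h[:,:,2]
c,p,ar=meas.blob((s<90)&(v>60),(118,210,162,250)); print(ar,p,[np.round(x,4) for x in meas.rect(c,.048)],meas.on_z("top",p,.048))
for bx in((105,205,125,250),(155,205,173,255)):
    c,p,ar=meas.blob((s>110)&(v>100),bx); print(ar,p,meas.on_z("top",p,.03))
E
```

```text
stone at 35.4 [ 0.627  -0.0287  0.0137] gap mm 67.0 F [-0.2 -0.1  1.2]
gripped 35.8 [ 0.627  -0.0287  0.0134] gap mm 47.7 F [0.6 0.3 2.8]
lifted 36.7 [ 0.6261 -0.0285  0.1288] gap mm 47.3 F [ 1.3 -0.  -3.9]
down 39.7 [0.5063 0.3437 0.0258] gap mm 47.4 F [-0.2  0.8 -3.4]
released 40.2 [0.5063 0.3438 0.026 ] gap mm 67.1 F [-0.1 -1.1 -0.4]
825 (np.float64(137.7709090909091), np.float64(231.8630303030303)) [array([0.5035, 0.3406]), array([0.1041, 0.0509]), np.float64(86.2335)] [0.50391117 0.33983283 0.048     ]
137 (np.float64(113.34306569343066), np.float64(228.68613138686132)) [0.51114168 0.40815566 0.03      ]
154 (np.float64(163.3181818181818), np.float64(233.62987012987014)) [0.50094895 0.27929053 0.03      ]
```

View pics/c4.png

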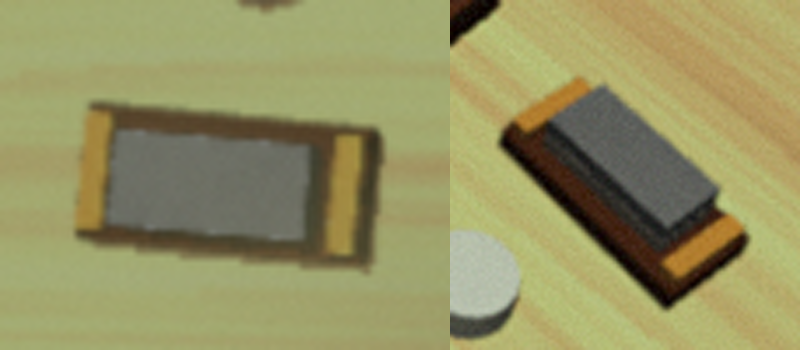

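The stone lies flat between the cleats at about (0.504, 0.340), against a target of (0.506, 0.344). Now I'll put the three back.

```bash
python3 - <<'E'
from rob import *
import cv2
for n in("tin","bottle","mallet"): transfer(n,True)
move_to([.3,.3,.35],att(.8)); rep("end")
a=snapshot("top")[:,:,::-1]; b=snapshot("scene")[:,:,::-1]; cv2.imwrite("pics/top3.png",a)
f=1.38; cv2.imwrite("pics/s3.png",cv2.resize(np.hstack([a[130:350,90:370],b[150:370,180:460]]),None,fx=f,fy=f))
import meas
h=cv2.cvtColor(a,cv2.COLOR_BGR2HSV).astype(int); S,V=h[:,:,1],h[:,:,2]
for n,m,bx,z in[("tin",(S<60)&(V>110),(203,205,242,250),.108),("cap",(V<60)&(S<110),(250,213,268,233),.143),("knob",(S>150)&(V>100),(294,208,318,232),.178),("cork",(S>110)&(V>90),(215,172,250,198),.034),("stone",(S<90)&(V>60),(118,210,162,250),.048)]:
    c,p,ar=meas.blob(m,bx); print(n,ar,np.round(p,1),meas.on_z("top",p,z).round(4))
E
```

```text
tin at 45.8 [ 0.385  -0.335   0.0576] gap mm 88.3 F [ 0.1  0.6 -0.4]
gripped 46.3 [ 0.3848 -0.3349  0.0572] gap mm 61.3 F [-0.2 -1.1  1.5]
lifted 47.2 [ 0.3844 -0.3343  0.176 ] gap mm 61.0 F [ 0.1 -0.7 -3. ]
down 50.6 [0.5161 0.127  0.0601] gap mm 61.2 F [ 0.5 -0.9 -4.3]
released 51.2 [0.516  0.127  0.0601] gap mm 87.9 F [-0.  -0.2 -0.4]
bottle at 55.6 [ 0.48   -0.3376  0.1057] gap mm 57.0 F [-0.3  0.1 -0.1]
gripped 56.1 [ 0.4798 -0.3377  0.1052] gap mm 29.0 F [ 0.  -1.3  1.3]
lifted 57.1 [ 0.4794 -0.337   0.2238] gap mm 29.2 F [ 0.6  0.1 -3.9]
down 60.1 [0.5261 0.0387 0.1081] gap mm 29.2 F [-0.4 -0.  -3.4]
released 60.7 [0.526  0.0387 0.1081] gap mm 57.3 F [-0.5  0.2 -0.2]
mallet at 64.4 [ 0.575  -0.3402  0.1279] gap mm 57.7 F [ 1.2  0.5 -0.4]
gripped 64.9 [ 0.5747 -0.3402  0.1272] gap mm 30.0 F [ 0.3 -0.5  0.5]
lifted 65.9 [ 0.5744 -0.3398  0.2456] gap mm 30.0 F [ 0.6  0.6 -2.6]
down 68.6 [ 0.5331 -0.0645  0.1301] gap mm 29.8 F [-0.3 -0.1 -2.5]
released 69.2 [ 0.533  -0.0645  0.1301] gap mm 57.1 F [ 0.6 -0.2  0.3]
end 71.7 [0.3006 0.2997 0.3496] gap mm 56.9 F [0.4 0.3 0.8]
tin 546 [220.7 227.9] [0.5153 0.1273 0.108 ]
cap 121 [258.1 223.4] [0.5255 0.0391 0.143 ]
knob 159 [304.2 220.6] [ 0.5317 -0.0632  0.178 ]
cork 390 [231.5 184.8] [0.6254 0.1101 0.034 ]
stone 823 [137.8 231.9] [0.5039 0.3398 0.048 ]
```

View pics/s3.png

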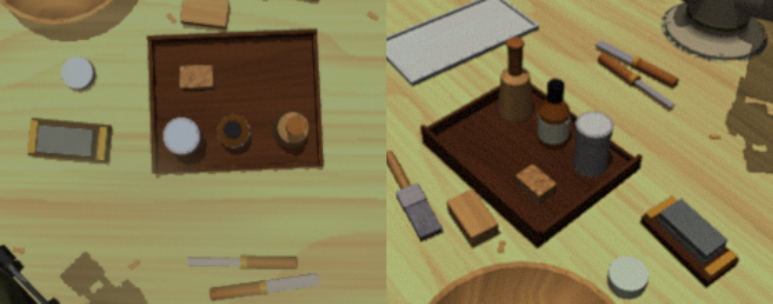

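The tin, bottle and mallet are back within about 1 mm of their start positions, the cork hasn't moved and the stone is still seated. I'm handing in.

```bash
python3 -c "
from plant import *
print(sign_off())"
```

```text
the job is handed in; nothing more can be done
None
```

The job is done and handed in after about 72 s of robot time. The bottle, tin and mallet went to the tray, the stone went into its holder, and the three went back to their starting spots. `sign_off()` gives no verdict, so what follows is from my own last pictures.

- **Bottle, tin and mallet:** all three stand upright in the rack. Each measured within about 1.5 mm of its first measured position; the mallet was the furthest off.
- **Cork block:** it has not moved measurably (0.1 mm).
- **Stone:** it lies flat between the cleats, with its measured centre about 4–5 mm from the holder's middle (limit 12 mm). It is out of line by about 0.02 rad (limit 0.15 rad). Some of the distance may come from the 2 mm calibration error and the stone's visible side faces.
- **Disagreement:** the mallet's handle measured 30 mm between the jaws, not the stated 27 mm. This caused no trouble.
- **Drops:** I released each object 1 mm above its expected resting height or slightly more. I saw no tipping, and no check failed.

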